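Hang the battery bin under the shelf

TASK

First take the S-hook out of its grey stand and hang it on the rail under the small shelf. Then put the battery into the blue bin while it stands on the bench, and finally hang the bin by its wire handle in the lower curl of the hook, hanging free with the battery inside. Let go of everything and do not knock over or push about the jar, the parts box, the solder spool or the mug.

Things in the scene. Friction and masses are not known exactly. Their poses are not given: they have to be found in the camera images.
- rack: Fixed bench rack: plywood shelf on two dark steel uprights, round steel rail below its front edge. Origin on the bench under the rail's middle; x away from the robot at yaw 0, y along the rail, z up. Shelf 330 mm wide, from 15 to 125 mm behind the rail axis, underside at 350, top at 364 mm. Uprights and feet only at y = +-150 mm (feet 30 mm wide, from 25 mm before the rail to 125 behind it).
- rail_mid (a point): Middle of the rail, on its axis, 280 mm above the bench; axes as the rack's (y along the rail). The rail is 12 mm thick and free from y = -140 to +140 mm.
- hook_stand: Fixed grey block 70 (x) x 50 (y) x 32 mm with a pocket 42 x 18 mm, 24 mm deep, in its top, in which the lower curl of the S-hook stands upright. Origin at the centre of its underside.
- hook: S-hook of steel strip 14 mm wide (y), 4 thick, 136 tall, 70 g; the S lies in its x-z plane, z up, x away from the robot within 0.25 rad at start. Origin: middle of the S, 76 mm above the bench at start, 58 below the rail axis when hung (it hangs straight). The shank slants 22 deg, upper end to -x. Red grip tab on the shank: flat, 12 mm thick (y), from x = -31 to -4, z = -6 to +14 mm.
- hook_top (a point): Centre of the upper curl, hook frame (0, 0, +48 mm); inner radius 16, outer 20 mm. The curl goes over the top and opens downward; its tip, at hook x = +18 mm, ends at hook z = +41 mm. Hung on the rail, this point is 10 mm below the rail axis.
- hook_low (a point): Centre of the lower curl, hook frame (0, 0, -48 mm); inner radius 16, outer 20 mm. The curl opens upward at the -x side of the shank; its tip, at hook x = -18 mm, ends at hook z = -41 mm.
- bin: Loose open blue bin, 72 (x) x 54 (y) x 50 mm outside (rim bead to 52), walls and floor 3 mm, 100 g, on the bench. Origin: centre of its underside, z up, x away from the robot within 0.25 rad at start. A rigid 5 mm wire handle rises from the rear rim corners (x = 30, y = +-24.5), leans forward and crosses over the bin's middle, leaving the front of the mouth open. Grip it across y by its side walls.
- bin_handle (a point): Middle of the handle's straight top piece (18 mm along y), on the wire's axis, bin frame (0, 0, 115 mm); from its ends the wire slopes down to (3, +-24.5, 98 mm). Hung in the hook, it lies 13 to 14 mm below the centre of the lower curl.
- battery: Loose AA battery, black with a copper end, 14 mm diameter, 50 mm long along its y axis, 23 g, lying on the bench; origin at the middle of its length on its underside. Its y axis points toward or away from the robot within 0.35 rad.
- jar: White screw jar, 42 mm diameter, 89 mm tall, standing on the shelf; bystander. Origin at the centre of its underside.
- part_box: Blue parts box, 46 x 66 x 26 mm, on the shelf; bystander. Origin at the centre of its underside.
- spool: Solder reel with green flanges, 49 mm diameter, 39 mm tall, on the bench under the shelf; bystander. Origin at the centre of its underside.
- mug: Blue and white mug, 78 mm body diameter, 92 mm tall, on the bench to the right; bystander. Origin at the centre of its underside.
Things that resemble listed ones, but are neither listed nor needed, are in the scene too. There is more than one size of the bin; the one meant has the size given above.

How it is judged (in metres and radians):
On the way, in this order (a step that is already met when the one before it is completed fails the run):
1. the S-hook hangs on the rail by itself (x of hook_top in the frame of rail_mid between -0.012 and 0.012 m and z of hook_top in the frame of rail_mid between -0.018 and -0.003 m and y of hook_top in the frame of rail_mid between -0.14 and 0.14 m and angle between hook's own z axis and vertical below 0.4 rad and contact force between the fingers and hook below 0.05 N), for 0.2 s.
2. the battery lies in the bin, which stands on the bench, let go (x of battery in the frame of bin between -0.033 and 0.033 m and y of battery in the frame of bin between -0.024 and 0.024 m and z of battery in the frame of bin below 0.045 m and height (world z) of bin below 0.01 m and contact force between the fingers and battery below 0.05 N), for 0.2 s.
At the end, for the whole second after the job is handed in: Hook hangs on the rail (upper curl centre 3-18 mm below the rail axis, within 12 mm front to back); bin handle sits in the lower curl (6-20 mm below its centre, within 13 mm in x, 20 mm in y); bin 25 mm or more off the bench, tilt under 0.35 rad, under 0.08 m/s, battery inside (x of hook_top in the frame of rail_mid between -0.012 and 0.012 m and z of hook_top in the frame of rail_mid between -0.018 and -0.003 m and y of hook_top in the frame of rail_mid between -0.14 and 0.14 m and x of bin_handle in the frame of hook_low between -0.013 and 0.013 m and y of bin_handle in the frame of hook_low between -0.02 and 0.02 m and z of bin_handle in the frame of hook_low between -0.02 and -0.006 m and height (world z) of bin above 0.025 m and angle between bin's own z axis and vertical below 0.35 rad and x of battery in the frame of bin between -0.033 and 0.033 m and y of battery in the frame of bin between -0.024 and 0.024 m and z of battery in the frame of bin below 0.045 m and linear speed of bin below 0.08 m/s); the robot touches nothing.
It fails at once if the jar is pushed about, tipped or dropped off the shelf (distance of jar from where it was at the start of the episode above 0.03 m or angle between jar's own z axis and vertical above 0.5 rad).
It fails at once if the parts box is pushed about or dropped off the shelf (distance of part_box from where it was at the start of the episode above 0.03 m).
It fails at once if the solder spool is pushed about or tipped (distance of spool from where it was at the start of the episode above 0.03 m or angle between spool's own z axis and vertical above 0.5 rad).
It fails at once if the mug is pushed about or tipped (distance of mug from where it was at the start of the episode above 0.03 m or angle between mug's own z axis and vertical above 0.5 rad).
It also fails if it takes over 67 s, if anything falls off the work surface, if the arm or the gripper's body presses on something with over 40 N, if the wrist force passes 120 N, or if a joint passes its speed limit or range.

ROBOT

A 6-joint arm with a two-finger parallel gripper is mounted at the origin on a cart in front of the work surface, level with it; the furniture and walls round the work are solid. World frame = base frame: x ahead of the robot, y to its left, z up, the work surface at z = 0. Lengths are in mm, angles in rad, forces in N, time in s.
With the tool pointing down it reaches from about 325 to 875 mm from the base axis. Payload 4.4 kg.
Tool frame: the origin (TCP) lies on the centre line of the jaws, within the pads' length; the fingertips stand ahead of it and the grasp point (between the pads) lies 6 mm ahead of it (ctrl.tcp_to_tips is the z of the fingertips in the tool frame, in mm); z points along the fingers, y is the line along which they close (so a half turn about z gives the same grasp; the last joint's range is limited). The gripper opens to 85 mm and grips with 20 to 120 N. Pads are 22 mm wide; open, the fingers measure 114 mm over their backs; the gripper's body (76 mm by 85 mm) begins 54 mm behind the grasp point. The pads swing forward as they close: fully open they stand 13 mm farther back than shut.
Start: joints at [-1.498, 0.207, 1.542, -0, 1.393, -0.15], TCP at [127.601, -560.665, 256.282] pointing down, gripper open.
Joint ranges: [-2.73, 2.73], [-0.86, 2.22], [0.23, 2.46], [-1.11, 4.25], [0.08, 2.63], [-2.82, 2.82]. Speed limits (rad/s): [2.79, 2.79, 3.14, 3.14, 3.14, 3.14].

INTERFACE

Orientations are given as a 3x3 rotation matrix whose columns are the frame's x, y, z axes.
In Python, from plant import ctrl, sensors, optics gives the robot as it stands. Calls block until the motion is done:
- ctrl.move_ptp(position, orientation): joint-space move of the TCP to a pose.
- ctrl.move_l(position, rot=None, vel=150, threshold=None): straight line of the TCP; rot=None keeps the orientation; vel is the mean speed in mm/s. With threshold (N) it stops when the force on the tool has changed by that much, and returns True; else False.
- ctrl.set_joints(angles): joint-space move.
- ctrl.gripper_to(opening, force=None): finger opening in mm; force is the grip in N (None keeps the last); returns when the fingers have stopped.
- ctrl.hold(seconds).
- ctrl.solve_ik(position, orientation): joint angles nearest the present ones, or None.
- sensors.read_state(): the state.
- optics.grab_frame(name): name is "scene" or "side" or "wrist"; returns (picture, depth): 384x512x3 uint8, red, green, blue; 384x512 float32, mm along the optical axis (not along the pixel's ray), 0 where there is no reading.
- optics.camera_params(name): a dict with "mtx" (3x3 intrinsics, pixels), "k1" (the pictures are not rectified: a ray, as slopes to the right and down, at radius r is drawn at 1 + k1 r^2 times it, then the intrinsics apply), "R" (3x3) and "t" (3): a world point X has camera coordinates R X + t; the wrist camera has in their place "T_tool_cam" (4x4, takes a point from camera to tool coordinates, whose origin is the TCP and whose axes are the flange's). Camera axes: x right, y down, z forward; pixel columns grow to the right and rows downward; lengths in mm; the calibration is good to about 2 mm. A picture is of the moment at which its call begins: read the wrist's pose just before it. camera_params takes no time and is no camera call.
A pose or a line that the arm cannot do raises ctrl.MotionError and nothing moves.
- ctrl.finish_job(): hands the job in; it is judged then, once.
The state is a dict: "t": time; "q": joint angles; "qvel": joint speeds; "tau": joint torques, N m; "eef_pos": TCP position; "eef_rot": TCP orientation; "force": force on the tool from outside, world axes, zero at the start; "wrist_torque": the same for the moment, N m; "grip_width": finger opening in mm; "grasp_force": force on a finger pad.
Only numpy, scipy, OpenCV 4.12 (cv2) and the standard library are available. Lean on these libraries where they do the work, as an engineer would, in place of code of your own. Each camera call takes 0.05 s, during which the arm holds its last target. There are 200 camera calls.

## Working session

There is one attempt and no reset: what is moved stays moved. The work goes in short steps, each a Python script; the robot and the scene stay as the last script left them, time stands still between calls to the robot, and variables do not carry over. Pictures are saved under pics/ and viewed, at most 10 in all, crops included, and the job is handed in when it is done.

```bash
ls; mkdir -p pics
cat > h.py <<'E'
import numpy as np, cv2
from plant import ctrl, sensors, optics
def grab(name):
    s=sensors.read_state(); im,d=optics.grab_frame(name); p=optics.camera_params(name)
    if 'R' in p: R,t=np.array(p['R']),np.array(p['t']); A=R.T; o=-R.T@t
    else:
        T=np.array(p['T_tool_cam']); E=np.array(s['eef_rot']); A=E@T[:3,:3]; o=E@T[:3,3]+np.array(s['eef_pos'])
    K=np.array(p['mtx']); k1=p['k1']
    h,w=d.shape; u,v=np.meshgrid(np.arange(w),np.arange(h))
    x=(u-K[0,2])/K[0,0]; y=(v-K[1,2])/K[1,1]; xd,yd=x.copy(),y.copy()
    for _ in range(8):
        f=1+k1*(x*x+y*y); x=xd/f; y=yd/f
    rays=np.stack([x,y,np.ones_like(x)],-1)
    P=(rays*d[...,None])@A.T+o
    P[d==0]=np.nan
    return im,d,P,rays@A.T,o
def save(n,im,sc=1):
    cv2.imwrite('pics/'+n+'.png',cv2.resize(im[...,::-1],None,fx=sc,fy=sc,interpolation=cv2.INTER_CUBIC))
E
python3 - <<'E'
from h import *
a=grab('scene');b=grab('side')
np.savez('a.npz',im=a[0],P=a[2]);np.savez('b.npz',im=b[0],P=b[2])
save('scene',a[0],1.5);save('side',b[0],1.5)
print(a[4],b[4],ctrl.tcp_to_tips,sensors.read_state()['t'])
E
```

```text
pics
[ 43.5485157  398.97485657 948.27546571] [  509.88277617 -1052.44824062   854.40717208] 25.0 0.1
```

View pics/scene.png

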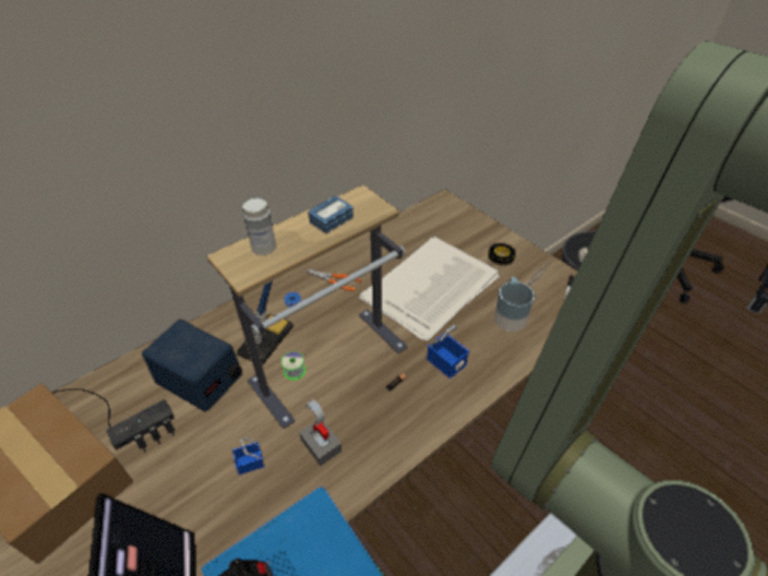

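View pics/side.png

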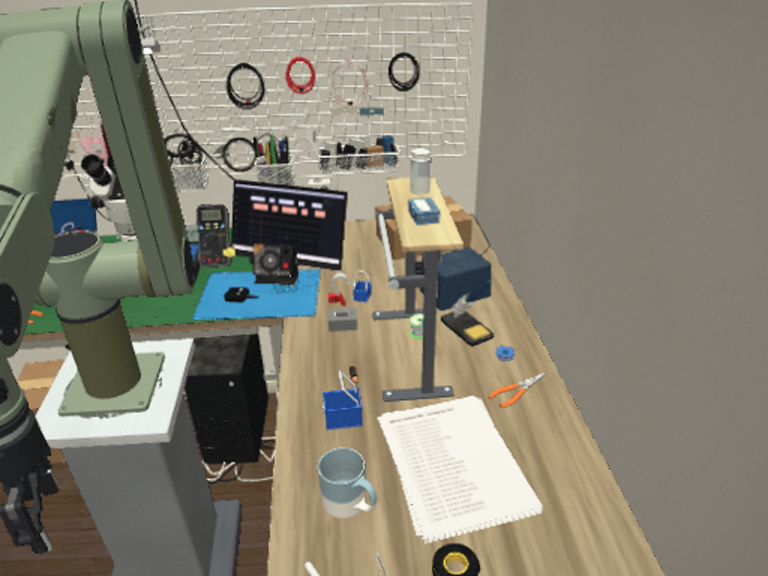

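Two blue bins appear in the 1.5x scene view, at (248,457) and (447,355). The stand and hook are at (320,440), the battery at (397,382), the spool at (292,365) and the mug at (515,305). The rail runs from (262,325) to (400,255). The right-hand bin looks larger, so I'll check its size by measuring and with a crop.

Run:
```python
from h import *
A=np.load('a.npz');B=np.load('b.npz')
def reg(D,box,lo,hi,col=None):
    im,P=D['im'].astype(int),D['P'];u0,v0,u1,v1=[int(x/1.5) for x in box]
    im=im[v0:v1,u0:u1];Q=P[v0:v1,u0:u1]
    m=(Q[...,2]>lo)&(Q[...,2]<hi)
    if col: m&=col(im[...,0],im[...,1],im[...,2])
    return Q[m]
def show(n,q,rect=True):
    print(n,len(q),np.nanpercentile(q,[2,50,98],axis=0).round(0).tolist())
    if rect and len(q)>8:
        r=cv2.minAreaRect(q[:,:2].astype(np.float32)); print('   rect',np.round(r[0]),np.round(r[1]),round(r[2],1))
blue=lambda r,g,b:(b>r+45)&(b>g+30)
red=lambda r,g,b:(r>g+60)&(r>b+60)
for n,D,boxes in(('sc',A,dict(L=(225,430,275,480),R=(415,315,480,385))),('sd',B,dict(L=(345,260,380,305),R=(315,365,370,435)))):
    for k,b in boxes.items():
        show(n+' bin'+k,reg(D,b,-5,60,blue)); show(n+' rim'+k,reg(D,b,44,58,blue)); 
        show(n+' bin wire'+k,reg(D,b,85,125))
for n,D,b in(('sc',A,(295,395,345,465)),('sd',B,(320,265,360,335))):
    show(n+' stand',reg(D,b,24,38,lambda r,g,b:abs(r-b)<25)); show(n+' tab',reg(D,b,40,110,red)); show(n+' hook',reg(D,b,100,150))
show('sc bat',reg(A,(380,368,412,395),6,25)); show('sd bat',reg(B,(342,362,362,386),6,25))
show('sc rail',reg(A,(240,240,410,350),265,295,lambda r,g,b:(r+g+b>250)),True)
show('sd rail',reg(B,(370,200,400,290),265,295))
for n,D,b in(('sc shelf',A,(200,180,400,290)),('sd shelf',B,(380,170,465,255))): show(n,reg(D,b,358,370))
show('spool',reg(A,(275,345,310,385),10,60)); show('mug',reg(A,(490,275,540,335),20,110)); show('jar',reg(A,(235,190,280,260),380,480));show('box',reg(A,(305,190,358,235),380,400))
im=A['im']; c=[cv2.resize(im[y:y+56,x:x+56],(380,380),interpolation=cv2.INTER_CUBIC) for x,y in((138,277),(270,205))]
save('bins',np.hstack(c))
```

```text
sc binL 263 [[548.0, 270.0, 1.0], [579.0, 295.0, 19.0], [594.0, 318.0, 37.0]]
   rect [572. 293.] [48. 41.] 71.0
sc rimL 1 [[553.0, 284.0, 49.0], [553.0, 284.0, 49.0], [553.0, 284.0, 49.0]]
sc bin wireL 0 [nan, nan, nan]
sc binR 431 [[464.0, -185.0, 1.0], [504.0, -167.0, 29.0], [535.0, -130.0, 54.0]]
   rect [ 500. -158.] [72. 60.] 3.6
sc rimR 106 [[464.0, -186.0, 44.0], [491.0, -161.0, 49.0], [533.0, -129.0, 55.0]]
   rect [ 499. -159.] [71. 60.] 2.1
sc bin wireR 31 [[498.0, -181.0, 88.0], [501.0, -147.0, 111.0], [512.0, -130.0, 120.0]]
   rect [ 505. -156.] [54. 15.] 85.0
sd binL 123 [[553.0, 265.0, 5.0], [572.0, 278.0, 21.0], [594.0, 323.0, 37.0]]
   rect [576. 297.] [61. 39.] 71.4
sd rimL 0 [nan, nan, nan]
sd bin wireL 2 [[533.0, 164.0, 121.0], [535.0, 165.0, 121.0], [536.0, 166.0, 122.0]]
sd binR 579 [[469.0, -189.0, 5.0], [502.0, -183.0, 30.0], [538.0, -131.0, 53.0]]
   rect [ 504. -159.] [73. 62.] 2.5
sd rimR 147 [[469.0, -189.0, 44.0], [501.0, -170.0, 50.0], [539.0, -129.0, 54.0]]
   rect [ 504. -159.] [73. 62.] 2.5
sd bin wireR 40 [[502.0, -186.0, 86.0], [507.0, -172.0, 104.
[... 1224 characters left out ...]
627.0, -114.0, 360.0], [666.0, 73.0, 364.0], [733.0, 204.0, 367.0]]
   rect [682.  43.] [330. 114.] 89.3
sd shelf 1319 [[631.0, -123.0, 360.0], [674.0, -38.0, 365.0], [737.0, 193.0, 368.0]]
   rect [686.  40.] [330. 110.] 89.1
spool 195 [[674.0, 92.0, 12.0], [691.0, 115.0, 39.0], [719.0, 135.0, 43.0]]
   rect [724. 119.] [103.  47.] 12.8
mug 630 [[455.0, -401.0, 23.0], [493.0, -358.0, 62.0], [530.0, -323.0, 93.0]]
   rect [ 494. -369.] [77. 98.] 14.4
jar 548 [[673.0, 107.0, 382.0], [679.0, 129.0, 429.0], [707.0, 143.0, 455.0]]
   rect [691. 124.] [39. 39.] 18.2
box 358 [[656.0, -40.0, 381.0], [676.0, -5.0, 390.0], [703.0, 25.0, 393.0]]
   rect [681.  -8.] [49. 68.] 6.9
  return np.nanmean(a, axis, out=out, keepdims=keepdims)
```

View pics/bins.png

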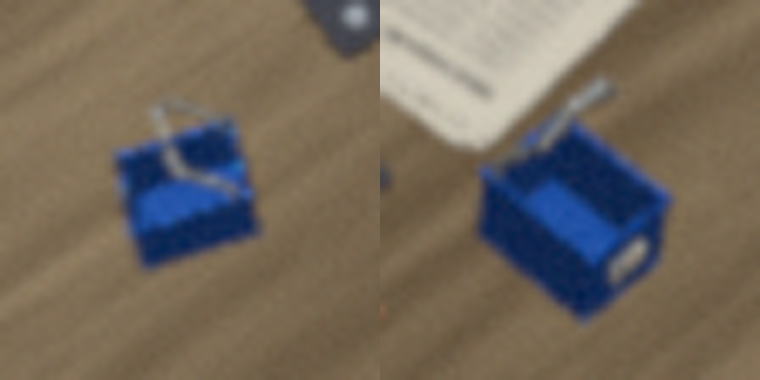

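The crop confirms that the right-hand bin is the one meant: its rim measures about 72 x 58 and stands about 52 high, against 61 x 40 x 37 for the left decoy. Next I check that the arm can do pitched poses for the hook and the bin.

```bash
cat >> h.py <<'E'
def rot(pitch,yaw=0,flip=1):
    "tool z pitched down by `pitch` rad from horizontal, heading yaw; closes horizontally. flip=+1: tool x up/forward"
    c,s=np.cos(pitch),np.sin(pitch)
    z=np.array([c,0,-s]); x=flip*np.array([s,0,c]); y=np.cross(z,x)
    Y=np.array([[np.cos(yaw),-np.sin(yaw),0],[np.sin(yaw),np.cos(yaw),0],[0,0,1]])
    return Y@np.c_[x,y,z]
def tcp(point,R,ahead): return np.asarray(point,float)-R[:,2]*ahead
E
python3 - <<'E'
from h import *
print(np.array(optics.camera_params('wrist')['T_tool_cam']).round(2).tolist())
d=np.deg2rad
for f in(1,-1):
  for p in(20,30,40):
    R=rot(d(p),0,f)
    for n,P in(('hook',[502,169.5,79]),('hook pre',[400,169.5,79]),('up',[502,100,259]),('hang',[600,35,225]),('bin',[500,-159,28]),('binpre',[400,-159,28]),('binup',[560,35,74])):
        q=ctrl.solve_ik(tcp(P,R,20),R); print(f,p,n,None if q is None else np.round(q,2))
  R=rot(d(55),0,f); q=ctrl.solve_ik(tcp([495,-159,66],R,20),R); print('drop',q)
for y in(0,np.pi/2,-np.pi/2):
  R=rot(d(90),y); print(y,ctrl.solve_ik(tcp([530,-34,7],R,20),R))
E
```

```text
[[-0.0, -0.97, -0.26, 64.63], [1.0, -0.0, -0.0, -0.45], [0.0, -0.26, 0.97, -117.41], [0.0, 0.0, 0.0, 1.0]]
1 20 hook [ 0.35  0.46  2.39  3.55  0.95 -1.69]
1 20 hook pre None
1 20 up None
1 20 hang [-0.17 -0.02  2.33  2.74  0.42 -1.26]
1 20 bin [-0.99  0.66  2.36  2.11  1.16 -1.46]
1 20 binpre None
1 20 binup [-0.19  0.48  2.39  2.92  0.95 -1.51]
1 30 hook [ 0.33  0.28  2.38  3.65  0.6  -1.84]
1 30 hook pre None
1 30 up [ 0.06 -0.41  2.39 -0.41  0.13  2.01]
1 30 hang [-0.16 -0.09  2.25  1.98  0.15 -0.49]
1 30 bin [-0.92  0.47  2.37  2.04  0.88 -1.26]
1 30 binpre None
1 30 binup [-0.18  0.3   2.37  2.86  0.59 -1.42]
1 40 hook [ 0.29  0.16  2.33  4.01  0.29 -2.22]
1 40 hook pre None
1 40 up [ 0.05 -0.4   2.28 -0.1   0.39  1.7 ]
1 40 hang [-0.14 -0.11  2.15  0.44  0.26  1.05]
1 40 bin [-0.83  0.32  2.33  1.84  0.63 -0.95]
1 40 binpre None
1 40 binup [-0.16  0.19  2.3   2.63  0.25 -1.17]
drop [-0.71115626  0.10792713  2.22930251  0.91386678  0.49244068  0.10437123]
-1 20 hook [0.35 0.46 2.39 3.55 0.95 1.45]
-1 20 hook pre None
-1 20 up None
-1 20 hang [-0.17 -0.02  2.33  2.74  0.42  1.88]
[... 195 characters left out ...]
 -0.41  2.39 -0.41  0.13 -1.13]
-1 30 hang [-0.16 -0.09  2.25  1.98  0.15  2.65]
-1 30 bin [-0.92  0.47  2.37  2.04  0.88  1.88]
-1 30 binpre None
-1 30 binup [-0.18  0.3   2.37  2.86  0.59  1.72]
-1 40 hook [0.29 0.16 2.33 4.01 0.29 0.92]
-1 40 hook pre None
-1 40 up [ 0.05 -0.4   2.28 -0.1   0.39 -1.44]
-1 40 hang [-0.14 -0.11  2.15  0.44  0.26 -2.09]
-1 40 bin [-0.83  0.32  2.33  1.84  0.63  2.19]
-1 40 binpre None
-1 40 binup [-0.16  0.19  2.3   2.63  0.25  1.97]
drop None
0 [-2.27092254e-01  4.21555042e-01  1.80691489e+00 -4.44089210e-16
  9.13122721e-01  1.34370407e+00]
1.5707963267948966 [-0.22709225  0.42155504  1.80691489  0.          0.91312272 -0.22709225]
-1.5707963267948966 None
```

Run:
```python
from h import *
d=np.deg2rad
def ret(P,R,dirn):
    k=0
    for s in range(0,121,10):
        if ctrl.solve_ik(tcp(np.array(P)+np.array(dirn)*s,R,25),R) is None: break
        k=s
    return k if s or k else None
q0=sensors.read_state()['q']
for f in(1,-1):
  for p in(20,25,30,35,40,45,50,55,60,65):
    R=rot(d(p),0,f); o=[]
    for n,P in(('hook',[500,169.5,76]),('hooklift',[500,169.5,256]),('hangup',[597,40,256]),('hang',[597,40,222]),('bin',[495,-159,16]),('binin',[610,40,61]),('binlift',[583,40,95])):
        q=ctrl.solve_ik(tcp(P,R,25),R)
        o.append(n+':'+('--' if q is None else f'{q[3]:.1f},{q[4]:.2f},{q[5]:.1f} r{ret(P,R,-R[:,2])} x{ret(P,R,[-1,0,0])}'))
    print(f,p,' | '.join(o))
```

```text
1 20 hook:3.6,0.96,-1.7 r30 x30 | hooklift:4.1,0.41,-2.4 r10 x20 | hangup:2.6,0.31,-1.1 r70 x60 | hang:2.8,0.42,-1.3 r60 x50 | bin:2.1,1.18,-1.5 r50 x70 | binin:3.0,0.90,-1.5 r80 x80 | binlift:2.9,0.85,-1.5 r40 x40
1 25 hook:3.6,0.78,-1.8 r30 x30 | hooklift:-- | hangup:2.2,0.18,-0.7 r120 x80 | hang:2.6,0.26,-1.1 r90 x60 | bin:2.1,1.05,-1.4 r40 x50 | binin:2.9,0.73,-1.5 r80 x80 | binlift:2.9,0.67,-1.5 r50 x40
1 30 hook:3.7,0.61,-1.8 r40 x40 | hooklift:-- | hangup:1.2,0.13,0.3 r120 x100 | hang:2.0,0.14,-0.5 r120 x80 | bin:2.0,0.91,-1.3 r40 x50 | binin:2.9,0.56,-1.4 r90 x90 | binlift:2.9,0.49,-1.4 r60 x50
1 35 hook:3.8,0.44,-2.0 r60 x50 | hooklift:-0.8,0.35,2.6 r120 x120 | hangup:0.5,0.22,1.0 r120 x120 | hang:0.9,0.15,0.6 r120 x110 | bin:2.0,0.77,-1.2 r50 x50 | binin:2.9,0.39,-1.4 r120 x100 | binlift:2.8,0.32,-1.3 r90 x70
1 40 hook:4.0,0.30,-2.2 r30 x60 | hooklift:-0.6,0.44,2.3 r120 x120 | hangup:0.3,0.34,1.2 r120 x120 | hang:0.4,0.26,1.1 r120 x120 | bin:1.9,0.65,-1.0 r60 x60 | binin:2.7,0.24,-1.2 r120 x110 | binlift:2.5,0.17,-1.0 r120 x80
1 45 hook:-- | hooklift:-0.4,0.54,2.1 r120 x120
[... 2433 characters left out ...]
-2.3 r120 x90 | binlift:0.4,0.18,-2.1 r120 x120
-1 55 hook:-0.5,0.29,-0.9 r120 x120 | hooklift:-0.2,0.75,-1.2 r120 x120 | hangup:0.1,0.70,-1.7 r120 x120 | hang:0.1,0.62,-1.8 r120 x120 | bin:-- | binin:0.3,0.24,-1.9 r120 x120 | binlift:0.2,0.31,-1.9 r120 x120
-1 60 hook:-0.3,0.40,-1.1 r120 x120 | hooklift:-0.2,0.85,-1.3 r120 x120 | hangup:0.1,0.82,-1.7 r120 x120 | hang:0.1,0.74,-1.7 r120 x120 | bin:-- | binin:0.1,0.37,-1.8 r120 x120 | binlift:0.1,0.44,-1.8 r120 x120
-1 65 hook:-0.2,0.51,-1.2 r120 x120 | hooklift:-0.1,0.95,-1.3 r120 x120 | hangup:0.1,0.93,-1.7 r120 x120 | hang:0.1,0.86,-1.7 r120 x120 | bin:0.6,0.48,-2.7 r120 x50 | binin:0.1,0.50,-1.7 r120 x120 | binlift:0.1,0.56,-1.7 r120 x120
```

```bash
python3 - <<'E'
from h import *
R=rot(np.deg2rad(58),0,-1)
tip=np.array([515.5-17,169.5,76.])
ctrl.gripper_to(45,30)
ctrl.move_ptp(tcp(tip-R[:,2]*110,R,25),R)
ctrl.move_l(tcp(tip-R[:,2]*45,R,25))
a=grab('wrist'); save('w1',a[0],1.0)
c=grab('scene'); save('s1',c[0][230:330,150:290],4)
im,P=a[0].astype(int),a[2]
m=(im[...,0]>im[...,1]+60)&(im[...,0]>im[...,2]+60)&(P[...,2]>60)&(P[...,2]<100)
q=P[m]; print(len(q),np.percentile(q,[2,50,98],axis=0).round(1).tolist())
s=sensors.read_state();print(s['t'],s['eef_pos'],s['q'],s['grip_width'])
E
python3 -c "
import cv2,numpy as np
a=cv2.imread('pics/w1.png');b=cv2.imread('pics/s1.png');b=cv2.resize(b,(512,366));a=cv2.resize(a,(280,210))
o=np.zeros((384,800,3),np.uint8);o[:366,:512]=b;o[:210,515:795]=a;cv2.imwrite('pics/c1.png',o)"
```

```text
1127 [[483.3, 162.8, 71.6], [486.2, 170.5, 88.8], [509.5, 176.5, 90.9]]
4.05 [461.82166677 169.58000158 136.30599414] [ 0.25591557 -0.05403238  2.20944484 -0.30727341  0.45961717 -1.07522653] 44.7946680547948
```

View pics/c1.png

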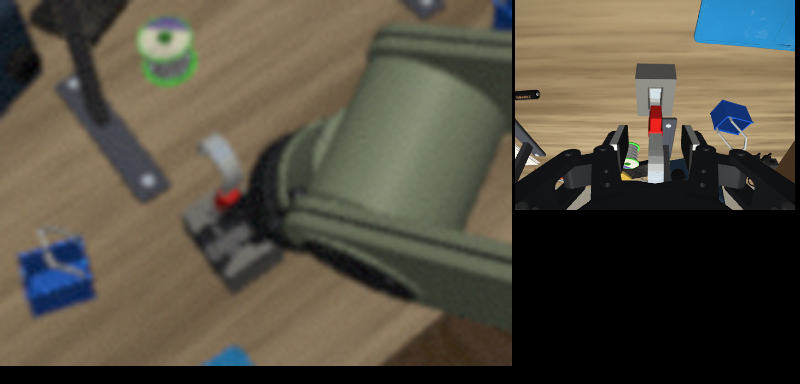

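The wrist view shows the red tab (crop pixel 655,120) centred between the open fingers at y≈169.7, with the hook at x≈515. Grasping and hanging it.

```bash
cat >> h.py <<'E'
def st(n=''):
    s=sensors.read_state();print(n,round(s['t'],2),np.round(s['eef_pos'],1),'w',round(s['grip_width'],1),'gf',round(s['grasp_force'],1),'F',np.round(s['force'],1))
E
python3 - <<'E'
from h import *
R=rot(np.deg2rad(58),0,-1)
hook=np.array([515,169.6,76.]); off=np.array([-17,0,0])
T=lambda h,Rr=R: tcp(np.asarray(h,float)+off,Rr,25)
ctrl.move_l(T(hook),vel=80)
ctrl.gripper_to(5,35); st('grip')
ctrl.move_l(T(hook+[0,0,45]),vel=100)
R2=rot(np.deg2rad(58),-0.012,-1)
ctrl.move_l(T([540,60,258],R2),R2,vel=180); st('up')
a=grab('side'); c=grab('scene')
np.savez('b2.npz',im=a[0],P=a[2]);np.savez('a2.npz',im=c[0],P=c[2])
save('c2',np.hstack([cv2.resize(a[0][110:210,210:310],(390,390)),cv2.resize(c[0][130:260,140:270],(390,390))]))
E
```

```text
grip 5.15 [485.1 169.8  97.9] w 11.4 gf 37.3 F [-1.4 -0.2  3.7]
up 6.88 [508.7  60.6 277.3] w 10.8 gf 36.8 F [ 0.9 -0.  -1.7]
```

View pics/c2.png

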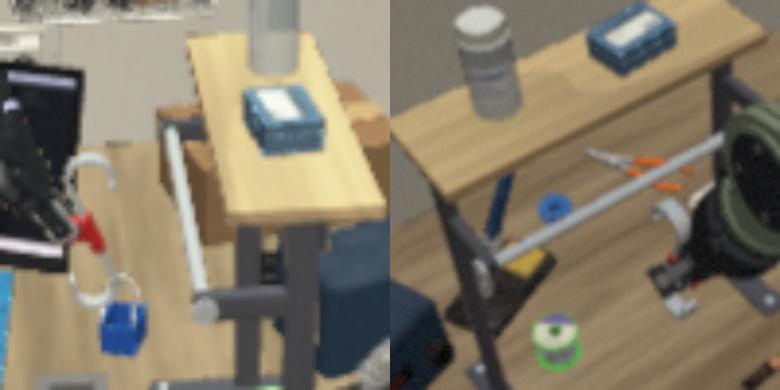

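Left (side) crop: the hook is upright in the jaws with its upper curl at (90,165), clear of the rail at (185,200). I measure hook and rail in the same cameras, then move on.

Run:
```python
from h import *
R=rot(np.deg2rad(58),-0.012,-1); off=np.array([-17,0,0])
T=lambda h: tcp(np.asarray(h,float)+off,R,25)
for f in('a2','b2'):
    D=np.load(f+'.npz');P=D['P'];im=D['im'].astype(int)
    m=(P[...,2]>300)&(P[...,2]<335)&(P[...,0]>515)&(P[...,0]<570)&(P[...,1]>45)&(P[...,1]<75)
    q=P[m];print(f,'curl',len(q),np.percentile(q,[3,50,97],axis=0).round(1).tolist() if len(q) else '')
    m=(P[...,2]>272)&(P[...,2]<292)&(P[...,0]>600)&(P[...,0]<626)&(P[...,1]>-60)&(P[...,1]<150)
    q=P[m];c=np.polyfit(q[:,1]-40,q[:,0],1);print('rail',len(q),c,np.percentile(q,[3,50,97],axis=0).round(1).tolist())
```

```text
a2 curl 102 [[518.4, 54.7, 300.5], [530.7, 62.2, 318.6], [556.6, 68.1, 325.1]]
rail 312 [1.63160153e-02 6.09870694e+02] [[605.7, -42.1, 278.1], [609.5, 58.0, 284.9], [616.5, 144.3, 287.6]]
b2 curl 52 [[523.7, 51.7, 302.0], [541.9, 56.5, 320.0], [561.0, 70.9, 325.5]]
rail 126 [1.51784131e-02 6.15369586e+02] [[609.6, -56.7, 282.4], [615.3, 35.4, 286.3], [621.8, 143.5, 289.2]]
```

Run:
```python
from h import *
R=rot(np.deg2rad(58),-0.015,-1); off=np.array([-17,0,0])
T=lambda h: tcp(np.asarray(h,float)+off,R,25)
ctrl.move_l(T([560,40,260]),R,vel=120)
ctrl.move_l(T([613.5,40,260]),vel=120); st('over')
hit=ctrl.move_l(T([613.5,40,221]),vel=60,threshold=5); st('down %s'%hit)
ctrl.gripper_to(30); st('open')
ctrl.move_l(T([613.5,40,222])-R[:,2]*90,vel=120); st('back')
a=grab('side'); c=grab('scene')
np.savez('b3.npz',im=a[0],P=a[2]);np.savez('a3.npz',im=c[0],P=c[2])
save('c3',np.hstack([cv2.resize(a[0][130:230,230:330],(390,390)),cv2.resize(c[0][150:260,160:270],(390,390))]))
```

```text
over 7.96 [582.2  40.7 279.7] w 10.7 gf 36.5 F [-0.7  0.3 -3.7]
down True 8.56 [582.9  40.1 243.8] w 11.0 gf 37.2 F [0.1 0.3 3.2]
open 8.88 [581.2  40.4 242.1] w 30.1 gf 0.0 F [0.3 0.1 0. ]
back 9.78 [535.3  40.9 318.7] w 30.3 gf 0.0 F [ 0.5  1.2 -0.7]
```

View pics/c3.png

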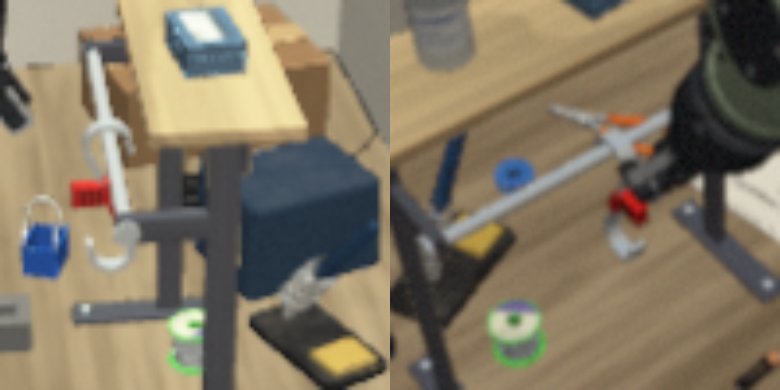

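The hook hangs on the rail, curl over the bar at (115,140) in the side crop, and the fingers are clear. Next, the battery.

Run:
```python
from h import *
s=sensors.read_state(); p=np.array(s['eef_pos'])
ctrl.move_l(p+[-70,0,0],vel=200)
R=rot(np.pi/2,np.pi/2+0.05)
b=np.array([530.5,-34.5,7.])
ctrl.move_ptp([480,-34.5,200],R)
ctrl.gripper_to(40,30)
ctrl.move_l([b[0],b[1],95],vel=200)
a=grab('wrist'); P=a[2]
m=(P[...,2]>6)&(P[...,2]<20)&(abs(P[...,0]-530)<25)&(abs(P[...,1]+35)<40)
q=P[m]; 
if len(q)>20:
    r=cv2.minAreaRect(q[:,:2].astype(np.float32)); print(len(q),r,np.percentile(q,[3,50,97],axis=0).round(1).tolist())
ctrl.move_l([b[0],b[1],27],vel=80); st('at')
ctrl.gripper_to(5,30); st('grip')
ctrl.move_l([b[0],b[1],180],vel=200); st('up')
```

```text
1635 ((530.3231811523438, -33.530860900878906), (14.345516204833984, 50.3188362121582), 4.542957305908203) [[523.2, -56.6, 8.2], [530.3, -32.1, 13.0], [537.4, -10.3, 15.0]]
at 13.71 [531.  -34.6  27.4] w 39.7 gf 0.0 F [-0.3 -0.4 -1.5]
grip 14.07 [531.2 -34.6  27.8] w 12.1 gf 31.0 F [ 0.4 -0.3  3. ]
up 14.98 [529.3 -34.3 178.5] w 12.2 gf 30.6 F [ 0.   0.8 -0.6]
```

Run:
```python
from h import *
R=rot(np.deg2rad(55),0.04,1)
ax=np.array([502-7,-159.3,67.])
T=tcp(ax,R,20)
ctrl.move_ptp(T-R[:,2]*90,R); st('pre')
a=grab('scene'); P=a[2]; im=a[0].astype(int)
m=(P[...,2]>44)&(P[...,2]<58)&(abs(P[...,0]-502)<60)&(abs(P[...,1]+159)<50)&(im[...,2]>im[...,0]+45)
q=P[m]; print(len(q), cv2.minAreaRect(q[:,:2].astype(np.float32)) if len(q)>20 else '')
ctrl.move_l(T,vel=100); st('at')
save('c4',np.hstack([cv2.resize(grab('side')[0][220:300,190:270],(390,390)),cv2.resize(a[0][190:260,260:330],(390,390))]))
```

```text
pre 15.69 [ 431.3 -161.7  156.3] w 11.9 gf 30.6 F [-0.3 -0.6  1.1]
107 ((500.3905029296875, -158.35903930664062), (72.93028259277344, 57.14645767211914), 1.5766392946243286)
at 16.79 [ 483.8 -159.7   83.7] w 11.8 gf 30.6 F [-0.   0.1 -0.2]
```

View pics/c4.png

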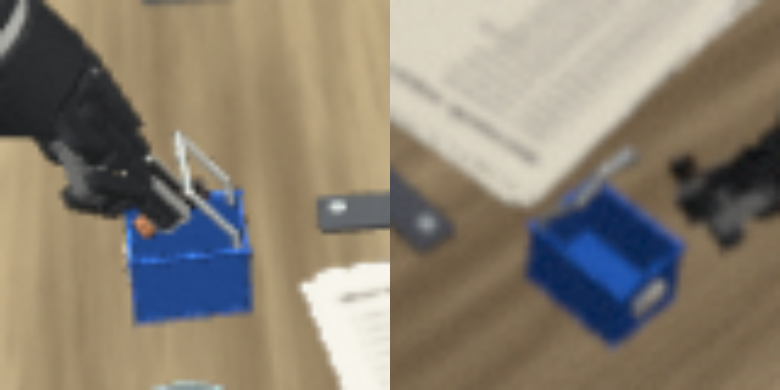

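The side view shows the battery's copper end at (145,228), just inside the front wall and above the mouth. Releasing.

Run:
```python
from h import *
R=rot(np.deg2rad(55),0.04,1)
ctrl.gripper_to(26); st('open')
p=np.array(sensors.read_state()['eef_pos'])
ctrl.move_l(p-R[:,2]*110,vel=180); ctrl.hold(0.2); st('back')
a=grab('scene'); b=grab('side'); w=grab('wrist')
for n,(im,P) in dict(sc=(a[0],a[2]),sd=(b[0],b[2]),w=(w[0],w[2])).items():
    im=im.astype(int); near=(abs(P[...,0]-502)<60)&(abs(P[...,1]+159)<50)
    m=(P[...,2]>45)&(P[...,2]<58)&near&(im[...,2]>im[...,0]+45); q=P[m]
    print(n,len(q),cv2.minAreaRect(q[:,:2].astype(np.float32)) if len(q)>20 else '')
    m=(P[...,2]>108)&(P[...,2]<122)&near; q=P[m]
    print('  handle',len(q),np.percentile(q,[3,50,97],axis=0).round(1).tolist() if len(q)>3 else '')
    m=(P[...,2]>-3)&(P[...,2]<30)&near&(im.max(-1)<100)&(abs(P[...,0]-502)<30)&(abs(P[...,1]+159)<21)&(im[...,2]<im[...,0]+25); q=P[m]
    print('  batt',len(q),np.percentile(q,[3,50,97],axis=0).round(1).tolist() if len(q)>3 else '')
save('c5',np.hstack([cv2.resize(a[0][190:260,260:330],(390,390)),cv2.resize(w[0],(400,390))]))
# IK plan for bin
Rb=rot(np.deg2rad(35),0.04,-1); f=np.array([np.cos(.04),np.sin(.04),0])
for x in(-10,-30,-45,-55,-60): 
  for z in(16,40,70): print(x,z,ctrl.solve_ik(tcp(np.array([502,-159,z])+f*x,Rb,19),Rb) is not None,end=' ')
```

```text
open 17.13 [ 483.6 -160.1   83.8] w 26.0 gf 0.0 F [ 0.6 -0.2 -0.6]
back 18.1 [ 420.4 -161.9  172.7] w 25.9 gf 0.0 F [-0.8  0.   0.5]
sc 94 ((500.1120910644531, -157.70962524414062), (71.61161804199219, 56.826873779296875), 1.2698228359222412)
  handle 17 [[498.3, -174.6, 109.2], [500.9, -156.5, 114.2], [503.9, -143.1, 119.6]]
  batt 12 [[490.8, -162.3, 14.0], [502.6, -158.9, 17.3], [516.1, -157.3, 20.6]]
sd 128 ((503.9776306152344, -158.30255126953125), (72.56716918945312, 62.78542709350586), 2.2144534587860107)
  handle 16 [[502.4, -175.5, 109.2], [505.0, -166.5, 116.8], [507.5, -149.7, 119.8]]
  batt 0 
w 1018 ((501.94842529296875, -158.73158264160156), (73.54420471191406, 55.914920806884766), 2.354159355163574)
  handle 417 [[499.1, -175.3, 108.6], [501.0, -158.8, 115.9], [503.7, -142.3, 118.0]]
  batt 455 [[489.3, -165.7, 12.6], [506.4, -160.1, 16.2], [523.4, -153.5, 18.1]]
-10 16 True -10 40 True -10 70 True -30 16 True -30 40 True -30 70 True -45 16 True -45 40 True -45 70 True -55 16 True -55 40 True -55 70 True -60 16 True -60 40 True -60 70 True
```

View pics/c5.png

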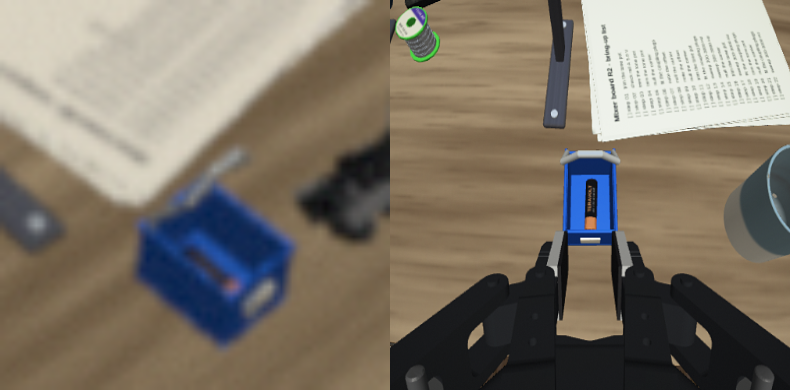

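The battery lies in the bin, seen lengthways in the wrist view at (590,205). Bin centre is (502,-158.6), yaw 0.038. Next I measure the hung hook's lower curl and find a feasible approach for the bin grasp.

Run:
```python
from h import *
for n in('scene','side'):
    a=grab(n);P=a[2];im=a[0].astype(int)
    near=(abs(P[...,0]-614)<45)&(abs(P[...,1]-40)<25)
    for lab,lo,hi in(('low',145,185),('curltop',291,305),('tab',210,242)):
        m=near&(P[...,2]>lo)&(P[...,2]<hi)
        if lab=='tab': m&=im[...,0]>im[...,1]+60
        q=P[m]; print(n,lab,len(q),np.percentile(q,[3,50,97],axis=0).round(1).tolist() if len(q)>3 else '')
q0=np.array(sensors.read_state()['q']); print('q0',q0.round(2))
Rb=rot(np.deg2rad(35),0.038,-1); f=np.array([np.cos(.038),np.sin(.038),0])
for x,z in((-58,16),(-58,70),(-58,110),(-50,150),(-30,150),(-8,15),(-8,95)):
    q=ctrl.solve_ik(tcp(np.array([502,-158.6,z])+f*x,Rb,19),Rb); print(x,z,None if q is None else np.round(q,2))
for yw in(0,-.015):
  Rh=rot(np.deg2rad(35),yw,-1)
  for P in((-30,95),(-30,80),(0,80),(0,45),(-60,45),(-90,45)):
    q=ctrl.solve_ik(tcp([614-8+P[0],40,15+P[1]],Rh,19),Rh); print(P,None if q is None else np.round(q,2))
```

```text
scene low 77 [[593.4, 33.6, 157.0], [619.1, 41.7, 166.3], [632.7, 47.7, 181.8]]
scene curltop 8 [[603.9, 33.7, 291.5], [609.1, 40.4, 291.8], [612.6, 45.5, 292.5]]
scene tab 57 [[582.2, 35.8, 221.5], [593.8, 43.8, 235.4], [612.0, 48.3, 238.2]]
side low 48 [[597.4, 30.5, 156.9], [616.4, 36.2, 163.2], [635.2, 48.6, 181.6]]
side curltop 6 [[611.7, 29.7, 291.8], [618.1, 37.9, 292.0], [622.6, 43.5, 293.1]]
side tab 71 [[585.5, 31.6, 217.3], [600.9, 35.8, 230.9], [616.1, 44.7, 238.9]]
q0 [-0.87 -0.24  2.29  0.67  0.81  0.25]
-58 16 [-1.07  0.42  2.43  1.81  0.86  1.93]
-58 70 [-1.07  0.18  2.46  1.62  0.83  2.2 ]
-58 110 None
-50 150 [-1.05 -0.13  2.44  1.35  0.84  2.65]
-30 150 [-0.98 -0.09  2.41  1.39  0.79  2.65]
-8 15 [-0.91  0.44  2.34  1.93  0.79  1.98]
-8 95 [-0.91  0.14  2.37  1.65  0.73  2.36]
(-30, 95) [-0.15  0.15  2.3   2.71  0.29  1.9 ]
(-30, 80) [-0.15  0.2   2.3   2.77  0.33  1.84]
(0, 80) [-0.13  0.24  2.23  2.78  0.31  1.84]
(0, 45) [-0.13  0.35  2.23  2.86  0.41  1.75]
(-60, 45) [-0.16  0.27  2.36  2.85  0.47  1.74]
(-90, 45) [-0.18  0.24  2.43  2.83  0.5   1.74]
(-30, 95) [-0.13  0.15  2.3   2.79  0.28  1.84]
(-30, 80) [-0.13  0.2   2.3   2.84  0.33  1.79]
(0, 80) [-0.12  0.24  2.23  2.85  0.31  1.79]
(0, 45) [-0.12  0.35  2.23  2.92  0.4   1.72]
(-60, 45) [-0.15  0.27  2.36  2.9   0.46  1.71]
(-90, 45) [-0.16  0.24  2.43  2.88  0.49  1.72]
```

```bash
cat >> h.py <<'E'
PB=np.deg2rad(35)
def binT(c,yaw,R,dx=-8,dz=15):
    "TCP for bin origin c at yaw"
    return tcp(np.asarray(c,float)+[dx*np.cos(yaw),dx*np.sin(yaw),dz],R,19)
E
python3 - <<'E'
from h import *
y=.038; R=rot(PB,y,-1); c=np.array([502,-158.6,0.])
ctrl.move_ptp(binT(c,y,R,-40,150),R); st('pre')
ctrl.gripper_to(80,30)
ctrl.move_l(binT(c,y,R,-25,70),vel=150)
ctrl.move_l(binT(c,y,R),vel=70); st('at')
ctrl.gripper_to(40,30); st('grip')
ctrl.move_l(binT(c+[0,0,12],y,R),vel=50); st('lift')
a=grab('side'); save('c6',np.hstack([cv2.resize(a[0][210:300,180:270],(400,400)),cv2.resize(grab('wrist')[0],(400,400))]))
E
```

```text
pre 20.41 [ 446.5 -160.8  161. ] w 25.7 gf 0.0 F [ 0.3 -0.3 -0.2]
at 22.64 [ 478.6 -159.7   26.4] w 79.8 gf 0.0 F [-0.2  0.3  0.1]
grip 22.99 [ 478.6 -159.7   26.4] w 53.6 gf 33.1 F [-3.  -0.4  2.7]
lift 23.38 [ 478.3 -159.5   37.9] w 53.6 gf 32.7 F [ 0.5 -0.3 -1. ]
```

View pics/c6.png

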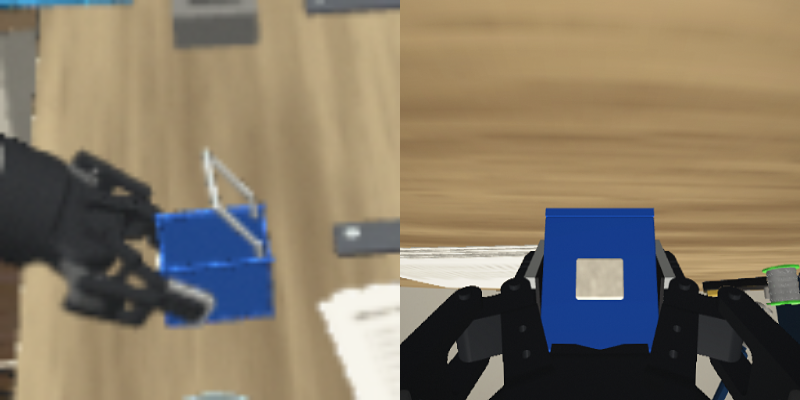

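Side view: the bin is lifted level in the jaws, handle at (210,155); wrist view shows it centred and square. Moving in front of the hook, then measuring handle and curl in the same pictures.

Run:
```python
from h import *
y=.038; R=rot(PB,y,-1); c=np.array([502,-158.6,0.])
ctrl.move_l(binT(c+[0,0,80],y,R),vel=120)
y=-.015; R=rot(PB,y,-1)
ctrl.move_l(binT([545,40.2,80],y,R),R,vel=150); ctrl.hold(0.3); st('front')
for n in('scene','side'):
    a=grab(n);P=a[2]
    for lab,x0,lo,hi in(('handle',545,188,202),('low',615,145,178)):
        m=(abs(P[...,0]-x0)<25)&(abs(P[...,1]-40)<28)&(P[...,2]>lo)&(P[...,2]<hi)
        q=P[m]; print(n,lab,len(q),np.percentile(q,[3,50,97],axis=0).round(1).tolist() if len(q)>3 else '', q.mean(0).round(1))
```

```text
front 26.15 [521.5  40.1 105.9] w 53.5 gf 32.7 F [ 0.9 -0.3 -2.1]
scene handle 21 [[541.0, 27.8, 188.8], [543.6, 45.0, 194.7], [546.0, 57.5, 198.5]] [543.7  44.4 194.7]
scene low 62 [[594.2, 33.3, 157.1], [621.5, 42.0, 164.5], [631.8, 47.4, 176.6]] [617.6  41.3 165.3]
side handle 13 [[545.8, 22.0, 188.7], [548.3, 31.8, 196.2], [550.0, 48.6, 200.3]] [547.9  33.6 195.5]
side low 42 [[599.7, 31.8, 157.3], [619.2, 37.1, 163.1], [635.6, 47.6, 173.9]] [618.4  38.3 164.1]
```

Run:
```python
from h import *
y=-.015; R=rot(PB,y,-1)
h=ctrl.move_l(binT([613.5,40.5,80],y,R),vel=70,threshold=6); st('in %s'%h)
if h: raise SystemExit
h=ctrl.move_l(binT([614.3,40.5,46],y,R),vel=40,threshold=5); ctrl.hold(.2); st('down %s'%h)
for n in('scene','side'):
    a=grab(n);P=a[2];im=a[0].astype(int)
    m=(abs(P[...,0]-614)<60)&(abs(P[...,1]-40)<40)&(P[...,2]>85)&(P[...,2]<105)&(im[...,2]>im[...,0]+45)
    q=P[m]; print(n,'rim',len(q),cv2.minAreaRect(q[:,:2].astype(np.float32)) if len(q)>9 else '',np.percentile(q[:,2],97) if len(q) else '')
    np.save('z_'+n,a[0])
s=[cv2.resize(np.load('z_side.npy')[120:230,220:330],(400,400)),cv2.resize(np.load('z_scene.npy')[160:270,160:270],(400,400))]
save('c7',np.hstack(s))
```

```text
in False 27.38 [589.3  40.9 105.5] w 53.5 gf 32.7 F [-1.2 -0.  -0.6]
down False 28.57 [590.6  40.9  71.9] w 53.5 gf 32.8 F [-1.9  0.2 -1.1]
scene rim 150 ((610.4900512695312, 41.536460876464844), (55.883480072021484, 76.98088836669922), 89.12030029296875) 99.20029693889242
side rim 162 ((616.3986206054688, 40.35881042480469), (62.83418655395508, 71.76097106933594), 88.93771362304688) 100.93151989413914
```

View pics/c7.png

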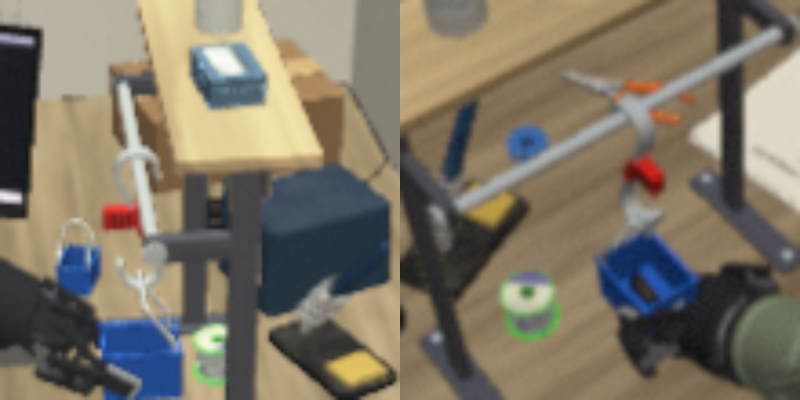

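The handle wire sits in the lower curl (side crop 140,275), the hook is still on the rail and the battery is in the bin (645,285 in the right crop). Seating the last millimetre, releasing and backing out.

Run:
```python
from h import *
y=-.015; R=rot(PB,y,-1)
ctrl.move_l(binT([614.3,40.5,44.7],y,R),vel=10,threshold=5); st('seat')
ctrl.gripper_to(57); ctrl.gripper_to(76); st('open')
ctrl.move_l(binT([614.3-85,40.5,44.7],y,R),vel=60); st('out')
for k in range(3):
  ctrl.hold(.7)
  for n in('scene','side'):
    a=grab(n);P=a[2];im=a[0].astype(int)
    near=(abs(P[...,0]-614)<60)&(abs(P[...,1]-40)<40)
    q=P[near&(P[...,2]>85)&(P[...,2]<105)&(im[...,2]>im[...,0]+45)]
    t=P[near&(P[...,2]>205)&(P[...,2]<245)&(im[...,0]>im[...,1]+60)]
    b=P[near&(P[...,2]>50)&(P[...,2]<75)&(im.max(-1)<100)&(im[...,2]<im[...,0]+25)]
    r=cv2.minAreaRect(q[:,:2].astype(np.float32))
    print(n,len(q),np.round(r[0]+r[1],1),'z',np.percentile(q[:,2],[5,97]).round(1),'tab',np.median(t,0).round(1),'bat',len(b),np.median(b,0).round(1) if len(b) else '')
st()
```

```text
seat 28.96 [591.7  40.8  71.6] w 53.8 gf 32.8 F [ 0.2 -0.   2.6]
open 29.5 [590.7  40.8  70.5] w 76.3 gf 0.0 F [ 0.5 -0.4  0.4]
out 31.07 [506.2  40.8  70.8] w 76.0 gf 0.0 F [ 1.2 -0.4 -0.1]
scene 157 [611.   41.2  55.2  73.4] z [85.7 99.8] tab [595.9  44.  234.5] bat 27 [617.   41.4  62.5]
side 161 [615.6  40.1  61.8  72. ] z [ 85.6 100.9] tab [601.   35.8 231. ] bat 0 
scene 154 [610.6  41.8  73.7  55.7] z [85.4 99.3] tab [594.7  44.1 235.3] bat 21 [618.1  40.8  61.2]
side 160 [615.2  40.9  63.8  72.3] z [ 86.  100.2] tab [601.1  35.8 230.2] bat 0 
scene 154 [612.   41.   55.5  74.2] z [ 86.4 100.1] tab [596.   43.3 235.1] bat 24 [616.6  41.6  61.8]
side 164 [615.3  40.8  63.1  71.8] z [ 85.7 100.3] tab [600.9  35.  231. ] bat 0 
 33.47 [505.7  40.8  70.6] w 76.1 gf 0.0 F [0.6 0.6 0.1]
```

The bin hangs still with the battery inside, and the gripper is clear of it.

```bash
python3 -c "
from h import *
ctrl.hold(1.0); print(ctrl.finish_job())"
```

```text
the job is handed in; nothing more can be done
None
```

The job is handed in at about 35 s of the 67 s: the hook hangs on the rail, the bin hangs free in its lower curl with the battery inside, everything is let go, and none of the jar, parts box, spool or mug was touched as far as I could see; the judge's verdict was not shown.

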